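# Load the bush gauging dial and index it one click

## Task

Take the tall bush with the wide collar that stands loose on the bench and set it down upright, collar down and without dropping it, in the empty pocket at the dial's loading pointer. Let go of it, then turn the dial just one click clockwise (seen from above), so that the bush you loaded stands in front of the gauge, and leave the dial resting in that click.

Things in the scene. Friction and masses are not known exactly. Their poses are not given: they have to be found in the camera images.
- bush: Bush to load, upright on the bench: solid steel jacket, diameter 36 mm, 60 tall, collar diameter 50, 8 high round its foot, inner tube 3 proud on top; 0.2 to 0.36 kg. Origin: centre of underside, z up its axis. Lookalikes loose nearby: one as tall without collar, one with collar but 29 mm tall; 65 mm free around its axis. Two bushes just like it already sit in the dial, tops 115 mm above the bench.
- pocket (a point): Centre of the floor of the pocket to load, empty, at the small fixed pointer cone on the robot's side; rides on the dial. Dial: disc, diameter 274 mm, top 52 above bench; six round cups 60 degrees apart, 95 mm from its upright axis: inner diameter 70, outer 78, rim 14 above floor (grip the bush's upper half). Next cup clockwise holds a bush and faces the gauge, 112 mm tall.
- grip (a point): Middle of the dial's centre handle, on its axis, 104 mm above the bench. A black bar 56 mm long, 16 thick, 34 tall (85 to 119 above the bench) on a post of diameter 28; it turns with the dial, its length always along the line from the axis to pocket. Pinch it from above across its 16 mm thickness; no bush comes within 60 mm of the axis.
- dial (a joint): Dial's turn in rad: 0 at the start, growing clockwise seen from above. It rests in clicks every 1.047 (60 degrees); the click wanted is at 1.047. A spring detent holds each click with up to 0.17 N m; past half way (0.52) it draws the dial into the next click by itself. Friction is light. Stops at -1.3 and 2.4.
Things that resemble listed ones, but are neither listed nor needed, are in the scene too. What is shaped like the bush but purple or red is not meant.

How it is judged:
By the outcome, as a careful person would: the job done as asked, in the order asked, and still so for the second after the job is handed in, with the robot touching nothing.
It also fails if it takes over 48 s, if anything falls off the work surface, if the arm or the gripper's body presses on something with over 40 N, if the wrist force passes 120 N, or if a joint passes its speed limit or range.

## Robot

A 7-joint arm with a two-finger parallel gripper is mounted at the origin on the work surface. World frame = base frame: x ahead of the robot, y to its left, z up, the work surface at z = 0. Lengths are in mm, angles in rad, forces in N, time in s.
With the tool pointing down it reaches from about 400 to 925 mm from the base axis. Payload 4.1 kg.
Tool frame: the origin (TCP) lies at the very end of the fingers, on their centre line; the grasp point (between the pads) lies 19 mm behind it; z points along the fingers, y is the direction in which the jaws open and shut (so a half turn about z gives the same grasp; the last joint's range is limited). The gripper opens to 85 mm and grips with 20 to 120 N. Pads are 22 mm wide; open, the fingers measure 114 mm over their backs; the gripper's body (76 mm by 85 mm) begins 54 mm behind the grasp point. The pads swing forward as they close: fully open they stand 13 mm farther back than shut.
Start: joints at [-1.362, 0.398, 0.045, 1.537, -0.019, 1.207, -0.051], TCP at [196.905, 619.493, 231.347] pointing down, gripper open.
Joint ranges: [-2.82, 2.82], [-0.49, 2.23], [-1.37, 1.46], [0, 2.46], [-1.36, 4.5], [0.23, 2], [-2.94, 2.94]. Speed limits (rad/s): [2.57, 2.57, 3.14, 3.14, 3.14, 3.14, 3.14].

## Interface

Orientations are given as a unit quaternion [w, x, y, z].
In Python, from rig import state, read_camera, camera_model, bot gives the robot as it stands.
- The arm moves only by the shell command python3 -m pendant 'ROWS' [FORCE]. ROWS is JSON, a list of rows, each a list of 5 numbers: the finger opening in cm, from 0 to 8.54, then the shift along the tool's x, y, z in cm, then the turn about the tool's z in degrees. A call has exactly 8 rows; each row is the pose to reach, as a shift and turn from the pose measured when the call began, along the tool's axes at that moment; what a row does not reach only later rows make up. A row lasts 1/12 s, in which the tool goes at most 41.7 mm and 7.16 degrees, less where a joint would pass 70% of its speed; a pose out of reach is approached as far as the arm can. A call with a gripper value outside its range is refused whole. The fingers move at their own pace and stop on an object; FORCE is the grip in N (left out, the last holds). Time passes only in rows, so rows that repeat a pose let the fingers close, or fill a call up. It gives the time, the measured TCP pose, the force and the opening at its end, in the units of the state.
- state(): the state, without advancing time (a new reading comes with each control period).
- read_camera(name): name is "scene" or "top" or "wrist"; returns the picture (480x640x3 uint8, red, green, blue); there is no depth.
- camera_model(name): a dict with "fx", "fy", "cx", "cy" (pixels), "position" and "orientation" of the camera in the world. Camera axes: x right, y up, looking along -z (the intrinsics and any distortion apply to the point x, -y, -z); pixel columns grow to the right and rows downward; lengths in mm; the calibration is good to about 2 mm. A picture is of the moment at which its call begins: read the wrist's pose just before it. camera_model takes no time and is no camera call; for the wrist camera it gives the pose at the moment of the call.
- bot.close_job(): hands the job in, once; it reports no verdict.
The state is a dict: "time_s": time; "q": joint angles; "joint_velocities": joint speeds; "tau": joint torques, N m; "position": TCP position; "orientation": TCP orientation; "force": force on the tool from outside, world axes, zero at the start; "wrist_torque": the same for the moment, N m; "opening": finger opening in mm.
Only numpy, scipy, OpenCV 4.12 (cv2) and the standard library are available. Lean on these libraries where they do the work, as an engineer would, in place of code of your own. Each camera call takes 0.05 s, during which the arm holds its last target.

## Working session

There is one attempt and no reset: what is moved stays moved. The work goes in short steps, Python scripts to look and compute and a shell command to move; the robot and the scene stay as the last step left them, time stands still between calls to the robot, and variables do not carry over. Pictures are saved under pics/ and viewed, and the job is handed in when it is done.

```bash
mkdir -p pics; ls
python3 - <<'E'
from rig import state, read_camera, camera_model, bot
import cv2
s=state();print(s)
for n in ["scene","top","wrist"]:
    print(n,camera_model(n))
    cv2.imwrite(f"pics/{n}0.png",read_camera(n)[:,:,::-1])
E
```

```text
pics
{'time_s': 0.0, 'q': array([-1.36200397,  0.39918353,  0.04501998,  1.53787327, -0.01871779,
        1.20690333, -0.05066765]), 'joint_velocities': array([-0.00076154, -0.00055244, -0.00049164,  0.00199067,  0.0007126 ,
       -0.0004546 , -0.00105205]), 'tau': array([-5.95773345e-04, -4.75118136e+01,  1.36403080e+00, -2.54221970e+01,
        1.13935463e-02,  9.25771252e-03, -1.40773682e-05]), 'position': array([196.69522051, 618.86054585, 230.27164495]), 'orientation': array([-9.33584372e-05,  1.53214735e-01,  9.88192440e-01, -9.68515001e-04]), 'force': array([ 0.75827608, -0.50144264,  0.5200051 ]), 'wrist_torque': array([-0.0104973 , -0.01095844, -0.01291402]), 'opening': 85.58068106015362}
scene {'fx': 528.1494774250046, 'fy': 528.1494774250046, 'cx': 323.944857834687, 'cy': 233.0457861581256, 'position': array([955.88029671,  23.28394231, 744.58252815]), 'orientation': array([0.60120551, 0.18093034, 0.22097505, 0.74631507])}
top {'fx': 592.9745811170941, 'fy': 592.9745811170941, 'cx': 313.610809131232, 'cy': 242.4209191488718, 'position': array([460.11267308, -61.48107179, 985.52082141]), 'orientation': array([-0.69630834, -0.02204043,  0.03109799,  0.71672996])}
wrist {'fx': 417.71962612299035, 'fy': 417.71962612299035, 'cx': 320.3653392704257, 'cy': 238.91104970074898, 'position': array([129.75313314, 640.4390188 , 374.41959615]), 'orientation': array([ 0.79878976, -0.11575894, -0.08388502,  0.58437838])}
```

View pics/scene0.png

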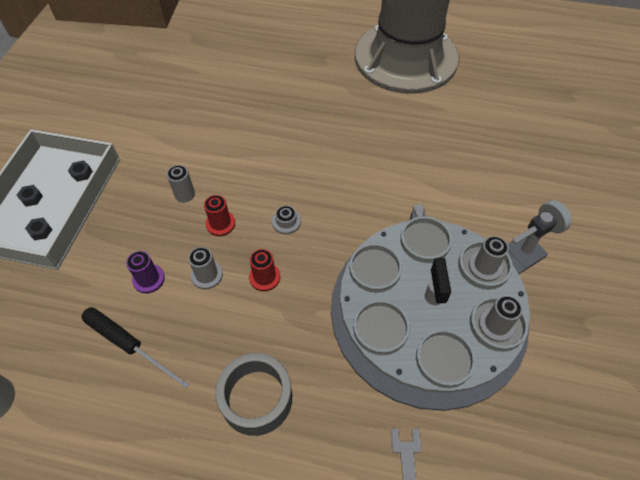

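View pics/top0.png

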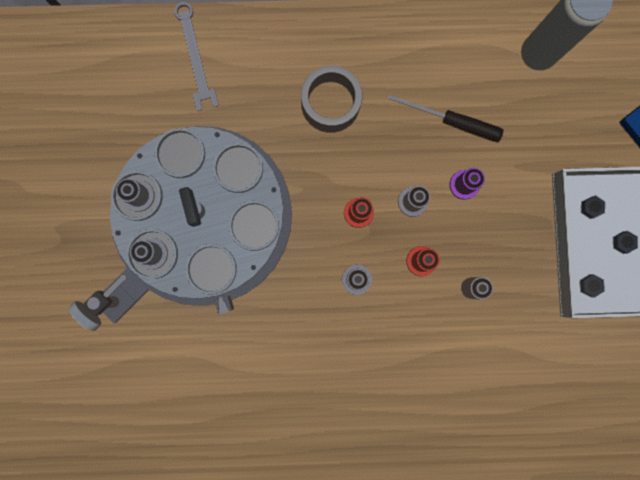

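View pics/wrist0.png

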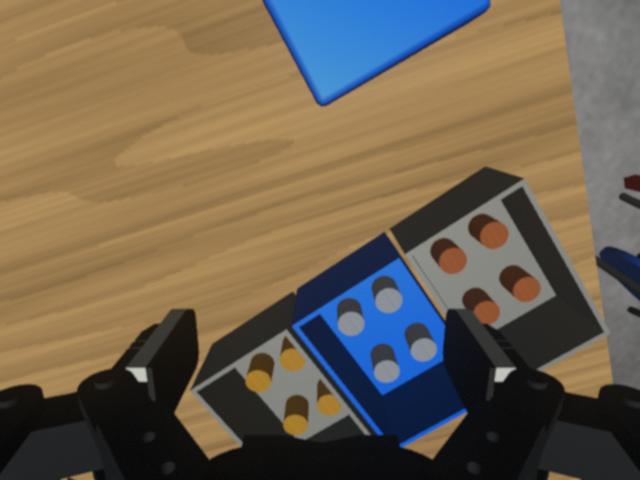

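Candidates in the top view:
- (414,200): grey, tall, with a wide collar.
- (480,288): grey, tall, no collar.
- (357,279): grey, collared, but short.

(414,200) fits the description, and it is at (203,267) in the scene view. I'll confirm it in an enlarged crop and measure it.

```bash
cat > h.py <<'E'
import numpy as np, cv2
from scipy.spatial.transform import Rotation as R
def rot(q): return R.from_quat([q[1],q[2],q[3],q[0]]).as_matrix()
def ray(m,u,v):
    d=np.array([(u-m['cx'])/m['fx'],-(v-m['cy'])/m['fy'],-1.]); d=rot(m['orientation'])@d
    return np.array(m['position']),d/np.linalg.norm(d)
def onz(m,u,v,z):
    o,d=ray(m,u,v); return o+d*(z-o[2])/d[2]
def proj(m,p):
    c=rot(m['orientation']).T@(np.array(p,float)-m['position']); return m['fx']*c[0]/-c[2]+m['cx'], m['fy']*c[1]/c[2]+m['cy']
E
python3 - <<'E'
import cv2,numpy as np
t=cv2.imread('pics/top0.png');s=cv2.imread('pics/scene0.png')
a=cv2.resize(t[160:310,340:500],None,fx=5,fy=5,interpolation=cv2.INTER_CUBIC)[:600,:400]
a=cv2.resize(t[170:230,380:440],(400,400),interpolation=cv2.INTER_CUBIC)
b=cv2.resize(s[235:295,172:232],(400,400),interpolation=cv2.INTER_CUBIC)
cv2.imwrite('pics/crop1.png',np.hstack([a,b]))
a=cv2.resize(t[115:315,80:300],(770,595)[:2] if 0 else (660,600),interpolation=cv2.INTER_CUBIC)
cv2.imwrite('pics/crop2.png',a)
E
```

```text
(no output)
```

View pics/crop1.png

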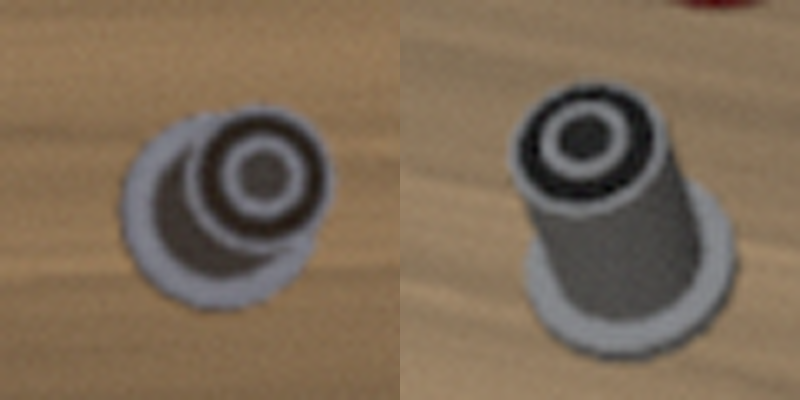

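View pics/crop2.png

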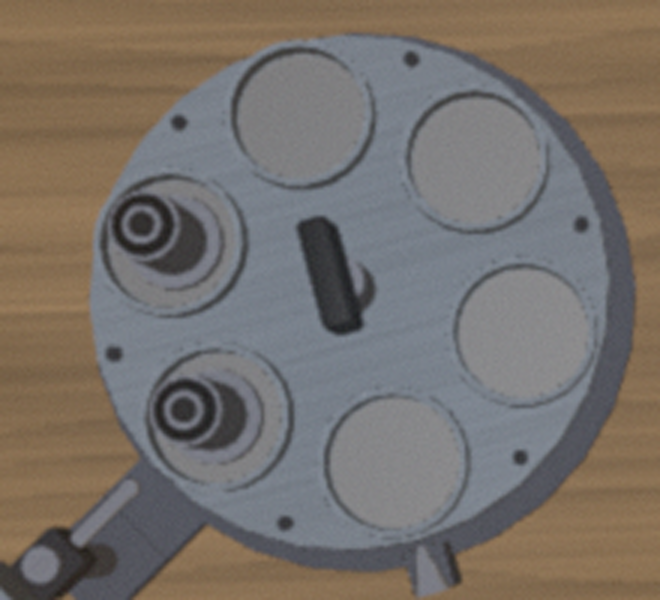

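The crop confirms it: a tall grey bush with a wide collar, upright, its jacket top at about (419,197) in top and (200.5,256) in scene. The empty pocket at the pointer is at about (212,269) in top. The next cup clockwise, at (153,255), holds a bush in front of the gauge.

Run:
```python
from h import *
from rig import camera_model,state
T=camera_model('top');S=camera_model('scene')
print('bush top',onz(T,418.8,196.5,60),'collar',onz(T,380+222/6.667,170+210/6.667,8))
print('scene bush',onz(S,172+190/6.667,235+145/6.667,61))
C=[(304,117),(478,162),(523,335),(397,463),(220,419),(174,245)]
for z in(52,60,66):
    P=np.array([onz(T,80+a/3,115+b/3,z)[:2] for a,b in C]);c=P.mean(0)
    print(z,c,np.linalg.norm(P-c,axis=1).round(1),P[3])
d=P[3]-c; print(np.degrees(np.arctan2(d[1],d[0])))
h=[onz(T,80+a/3,115+b/3,119)[:2] for a,b in((316,219),(348,326))];print('handle',h,(h[0]+h[1])/2)
# scene: cups centres for cross-check
for z in (52,66):
  P=np.array([onz(S,a,b,z)[:2] for a,b in [(425,239),(375.5,268.5),(381.5,329),(445,360),(498,323),(486,263)]]);c=P.mean(0);print('scene',z,c,np.linalg.norm(P-c,axis=1).round(1),P[0])
print(rot(state()['orientation']))
```

```text
bush top [ 597.54662319 -242.41950269   60.        ] collar [ 597.13134134 -243.04859813    8.        ]
scene bush [ 599.51535545 -240.38705717   61.        ]
52 [584.53912944 109.24895338] [95.6 95.6 94.7 95.1 95.5 95.6] [492.40055649  85.75226982]
60 [583.47283116 107.78584707] [94.8 94.8 93.8 94.3 94.7 94.8] [492.12385878  84.49052321]
66 [582.67310744 106.68851734] [94.2 94.2 93.2 93.7 94.1 94.2] [491.91633551  83.54421325]
-165.69366140877207
handle [array([610.8817905 , 112.86075673]), array([557.66474865,  97.96339093])] [584.27326957 105.41207383]
scene 52 [583.18377694 111.17186994] [96.8 95.1 96.9 97.8 94.7 99.4] [489.57602322  86.39388063]
scene 66 [590.717538   109.39528601] [94.9 93.2 95.  95.8 92.8 97.4] [499.00198989  85.11816388]
[[-9.53027338e-01  3.02884100e-01 -3.38017219e-04]
 [ 3.02884264e-01  9.53026208e-01 -1.47299158e-03]
 [-1.24006460e-04 -1.50618134e-03 -9.99998858e-01]]
```

Bush at about (598,-242), dial axis (584,108), pocket (492,84.5). I'll move toward the bush at travel height.

```bash
python3 -m pendant '[[8.5,-2,-1.5,0,0],[8.5,-5.5,-4,0,0],[8.5,-9,-7,0,0],[8.5,-12.5,-10,0,0],[8.5,-16,-13,0,0],[8.5,-20,-16,0,0],[8.5,-23.5,-18.5,0,0],[8.5,-26,-20,0,0]]' 60
python3 -c "
from rig import state
s=state();print(s['q'],s['position'])"
```

```text
time_s: 0.82
position: [377.0, 356.6, 230.7]
orientation: [-0.0, 0.153, 0.988, -0.001]
force: [0.8, 0.6, 0.4]
opening: 85.2
[-1.01169787  0.16688089  0.19357051  1.85019898 -0.0348735   1.12946884
  0.45776799] [376.96004624 356.61245837 230.73749013]
```

```bash
python3 -m pendant '[[8.5,-2,-2.5,0,0],[8.5,-4.5,-6,0,0],[8.5,-7,-9.5,0,0],[8.5,-10,-13,0,0],[8.5,-12.5,-16.5,0,0],[8.5,-15,-20,0,0],[8.5,-17.5,-23,0,0],[8.5,-19.5,-25.5,0,0]]'
python3 -m pendant '[[6.5,-2,-2.5,0,0],[6.5,-4.5,-6,0,0],[6.5,-7,-9,0,0],[6.5,-9.5,-12,0,0],[6.5,-12,-15,0,0],[6.5,-14,-18,0,0],[6.5,-15.5,-20,0,0],[6.5,-16,-21,0,0]]'
python3 - <<'E'
from h import *
from rig import state,read_camera,camera_model
s=state();print(s['q'],s['position'],rot(s['orientation']).round(3))
m=camera_model('wrist');im=read_camera('wrist');cv2.imwrite('pics/w1.png',im[:,:,::-1])
print(proj(m,(598,-242,60)),proj(m,(598,-242,0)))
print(m)
E
```

```text
time_s: 1.48
position: [485.8, 52.1, 231.2]
orientation: [-0.0, 0.153, 0.988, -0.001]
force: [1.4, 0.6, 0.2]
opening: 84.7
time_s: 2.15
position: [574.6, -201.2, 231.2]
orientation: [-0.0, 0.156, 0.988, -0.002]
force: [0.1, 0.4, 0.5]
opening: 65.0
[-0.19227757  0.37538146  0.60041472  1.65280218 -0.22119459  1.1822453
  1.71767849] [ 574.63751069 -201.19366496  231.2177762 ] [[-0.951  0.308 -0.001]
 [ 0.308  0.951 -0.004]
 [-0.001 -0.004 -1.   ]]
(np.float64(281.3504048710494), np.float64(253.35256293778946)) (np.float64(287.35156828476596), np.float64(232.99263726471384))
{'fx': 417.71962612299035, 'fy': 417.71962612299035, 'cx': 320.3653392704257, 'cy': 238.91104970074898, 'position': array([ 507.82167778, -178.96188886,  375.24261238]), 'orientation': array([ 0.8001505 , -0.11691065, -0.08274993,  0.58244616])}
```

View pics/w1.png

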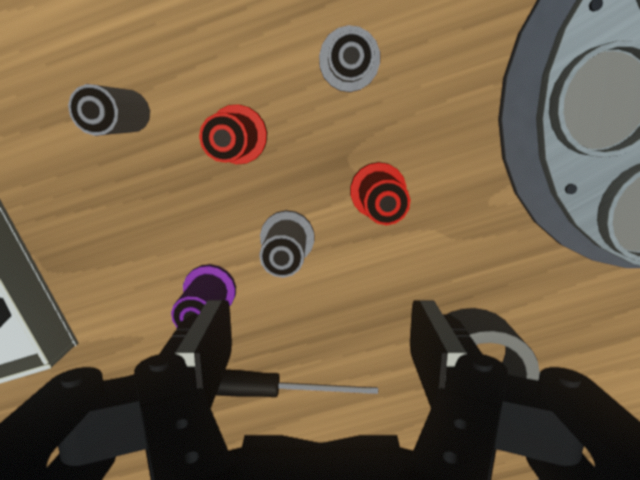

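The wrist view shows the target's top ring at (282,257), between the red and purple ones. I predicted (281,253), so they agree to about 3 mm.

```bash
cat > m.py <<'E'
from h import *
from rig import state
import sys
t=np.array([float(a) for a in sys.argv[1:4]]);s=state()
print('shift cm',rot(s['orientation']).T@(t-s['position'])/10, s['position'],s['force'].round(1),s['opening'])
E
python3 - <<'E'
from h import *
from rig import camera_model
m=camera_model('wrist')
print(onz(m,282.5,256.5,60),onz(m,287,237,8))
E
python3 m.py 597 -243 26
```

```text
[ 600.17144444 -242.76505884   60.        ] [ 598.95846421 -242.99966059    8.        ]
shift cm [-3.43265653 -3.1089002  20.540187  ] [ 574.14743876 -201.85117454  231.22987589] [ 0.  -1.6  0.2] 64.84403423432084
```

```bash
python3 -m pendant '[[6.5,-1.5,-1.5,1,0],[6.5,-3,-2.7,3,0],[6.5,-3.6,-3.05,5,0],[6.5,-3.6,-3.05,7,0],[6.5,-3.6,-3.05,9,0],[6.5,-3.6,-3.05,10.5,0],[6.5,-3.6,-3.05,11,0],[6.5,-3.6,-3.05,11,0]]'
python3 m.py 598.8 -242.8 27
python3 - <<'E'
from h import *
from rig import state,read_camera,camera_model
m=camera_model('wrist');im=read_camera('wrist');cv2.imwrite('pics/w2.png',im[:,:,::-1])
print(proj(m,(598.8,-242.8,63)))
E
```

```text
time_s: 2.87
position: [598.0, -240.0, 119.8]
orientation: [-0.002, 0.155, 0.988, -0.002]
force: [0.3, -0.5, 0.5]
opening: 65.2
shift cm [-0.19494986 -0.2069347   9.27972982] [ 597.96983649 -240.00906153  119.79516572] [ 0.3 -0.5  0.5] 65.19844437952199
(np.float64(315.97644323221317), np.float64(263.27415218663003))
```

View pics/w2.png

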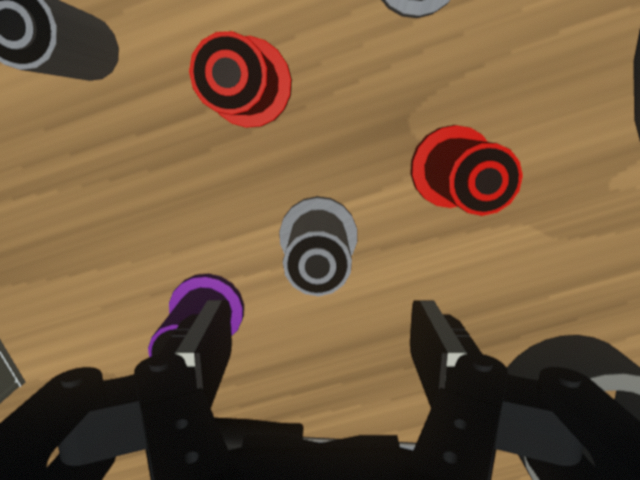

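The target's top is at (317,265) and I predicted (316,263), so the position is good. Descending, then gripping.

```bash
python3 -m pendant '[[6.5,-0.25,-0.2,1.5,0],[6.5,-0.25,-0.2,3,0],[6.5,-0.25,-0.2,4.5,0],[6.5,-0.25,-0.2,6,0],[6.5,-0.25,-0.2,7.5,0],[6.5,-0.25,-0.2,8.7,0],[6.5,-0.25,-0.2,9.3,0],[6.5,-0.25,-0.2,9.3,0]]'
python3 m.py 598.8 -242.8 27
```

```text
time_s: 3.58
position: [599.8, -243.4, 27.0]
orientation: [-0.002, 0.155, 0.988, -0.002]
force: [-0.9, 0.4, -0.9]
opening: 64.8
shift cm [ 0.11130844  0.02787103 -0.00391285] [ 599.77352436 -243.40723627   26.95899065] [-0.9  0.4 -0.9] 64.81184034119387
```

```bash
python3 -m pendant '[[5.5,0,0,0,0],[4.5,0,0,0,0],[3.5,0,0,0,0],[3,0,0,0,0],[3,0,0,0,0],[3,0,0,0,0],[3,0,0,0,0],[3,0,0,0,0]]' 60
python3 -m pendant '[[3,0,0,-0.5,0],[3,0,0,-1.5,0],[3,0,0,-3,0],[3,0,0,-5.5,0],[3,0,0,-8,0],[3,0,0,-11,0],[3,0,0,-14,0],[3,0,0,-15,0]]'
python3 - <<'E'
from h import *
from rig import state,read_camera,camera_model
s=state();print(s['force'],s['opening'])
cv2.imwrite('pics/w3.png',read_camera('wrist')[:,:,::-1])
cv2.imwrite('pics/s3.png',read_camera('scene')[:,:,::-1])
E
```

```text
time_s: 4.25
position: [600.6, -243.7, 28.2]
orientation: [-0.001, 0.155, 0.988, -0.002]
force: [-0.6, 0.4, 5.8]
opening: 34.7
time_s: 4.92
position: [602.8, -244.7, 183.2]
orientation: [0.003, 0.156, 0.988, -0.002]
force: [1.3, -0.3, -0.9]
opening: 34.2
[ 1.33187806 -0.30077603 -0.88794083] 34.151215929007094
```

View pics/w3.png

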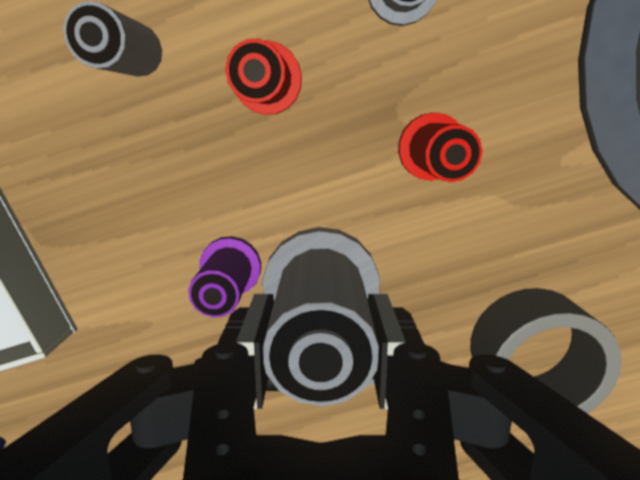

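View pics/s3.png

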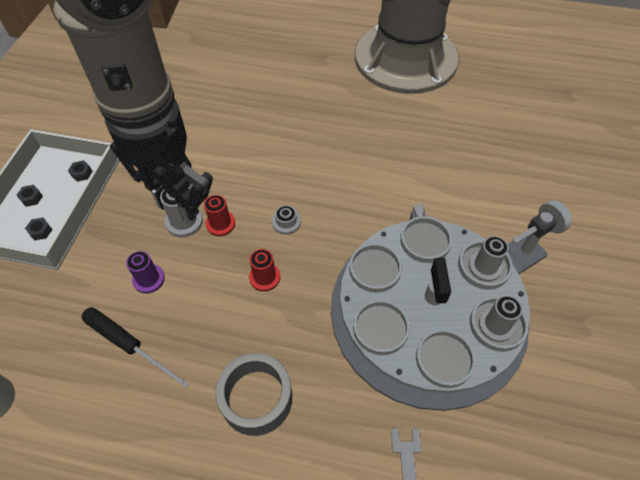

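The bush is held upright in the pads (wrist view, ring at (321,358)), opening 34 mm, and the lookalikes haven't moved. Carrying it to the pocket.

```bash
python3 m.py 492 84.5 200
```

```text
shift cm [20.5589482  27.87382187 -2.1257993 ] [ 602.02846664 -244.02554522  180.54146422] [ 0.2  0.2 -1.5] 34.82574911265849
```

```bash
python3 -m pendant '[[3,1.5,2,-1,0],[3,4,5.5,-2,0],[3,7,9.5,-2,0],[3,10,13.5,-2,0],[3,13,17.5,-2,0],[3,16,21.5,-2,0],[3,18.5,25,-2,0],[3,20,27,-2,0]]'
python3 m.py 492 84.5 200
```

```text
time_s: 5.68
position: [498.4, 56.7, 196.6]
orientation: [-0.0, 0.155, 0.988, -0.003]
force: [0.6, 0.0, -2.2]
opening: 35.0
shift cm [ 1.45772448  2.44443802 -0.35661298] [498.36306211  56.74062922 196.58388471] [ 0.6  0.  -2.2] 35.036868641478186
```

```bash
python3 -m pendant '[[3,0.5,0.8,0.5,0],[3,1,1.7,1,0],[3,1.4,2.3,2,0],[3,1.45,2.4,3,0],[3,1.45,2.4,4,0],[3,1.45,2.4,4.5,0],[3,1.45,2.4,4.5,0],[3,1.45,2.4,4.5,0]]'
python3 m.py 492 84.5 80
python3 - <<'E'
from h import *
from rig import state,read_camera,camera_model
p=state()['position']
for n in('wrist','scene','top'):
    m=camera_model(n)
    cv2.imwrite(f'pics/{n}4.png',read_camera(n)[:,:,::-1])
    print(n,proj(m,(492,84.5,66)), proj(m,(p[0],p[1],p[2]-27)))
E
```

```text
time_s: 6.35
position: [492.0, 82.3, 151.0]
orientation: [-0.0, 0.157, 0.988, -0.003]
force: [0.3, -0.2, -2.7]
opening: 34.8
shift cm [0.07297908 0.25526226 7.09655372] [492.02925784  82.31724853 150.98162217] [ 0.3 -0.2 -2.7] 34.76316339876938
wrist (np.float64(324.84078055788984), np.float64(242.3609164184869)) (np.float64(320.65595522858194), np.float64(282.20785718791444))
scene (np.float64(425.0956562526765), np.float64(235.16546412705614)) (np.float64(430.2036644390232), np.float64(213.02489070304048))
top (np.float64(211.71336757249014), np.float64(269.2971586543572)) (np.float64(206.83593732700845), np.float64(268.02997817794966))
```

View pics/wrist4.png

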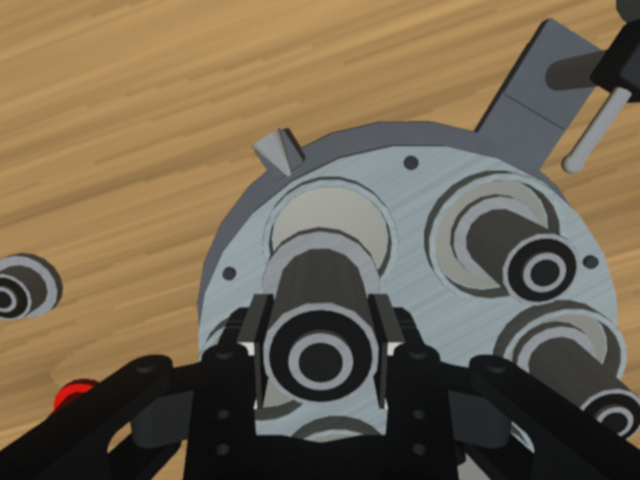

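View pics/scene4.png

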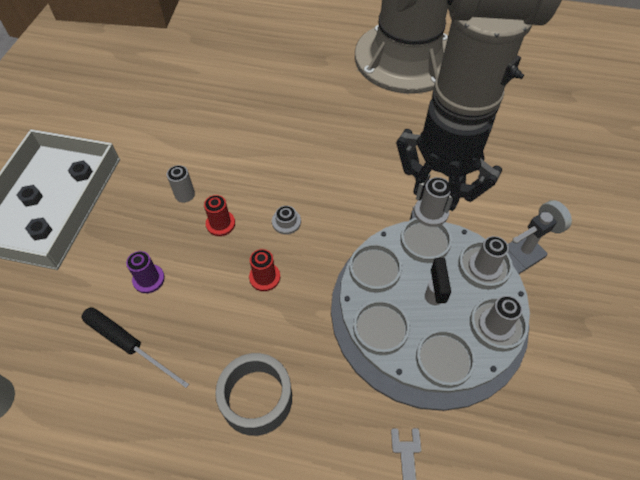

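The bush hangs over the pocket. In the wrist image the pocket rim spans x from 261 to 398 with its top edge at 178, so its centre is about (330,247). I predicted (325,242), so I'll refine.

```bash
python3 - <<'E'
from h import *
from rig import camera_model
m=camera_model('wrist')
for z in(64,66):
  l=onz(m,262,238,z);r=onz(m,398,238,z);t=onz(m,330,178,z);print(z,l[:2],r[:2],np.linalg.norm(l-r),onz(m,330,247,z),t)
E
python3 -c "
import cv2
a=cv2.imread('pics/wrist4.png')[120:300,200:440];cv2.imwrite('pics/c4.png',cv2.resize(a,(800,600),interpolation=cv2.INTER_CUBIC))"
```

```text
64 [479.87794329  51.49924779] [504.02476065 126.38948412] 78.68682410108678 [497.16960881  87.32415349  64.        ] [458.86735588  99.45442414  64.        ]
66 [479.41002593  51.96697442] [503.34858226 126.2112988 ] 78.0081674016637 [496.5525546   87.48289812  66.        ] [458.58065026  99.50854783  66.        ]
```

View pics/c4.png

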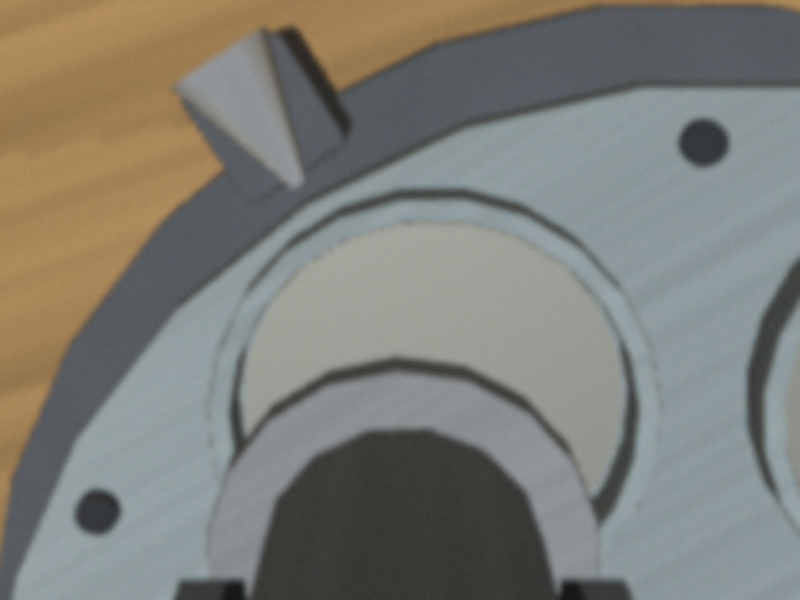

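Averaging the views puts the pocket at about (495.5,86.5), well within the 10 mm radial clearance. Lowering.

```bash
python3 m.py 495.5 86.5 82
python3 -m pendant '[[3,-0.1,0.2,0,0],[3,-0.25,0.5,0.5,0],[3,-0.25,0.5,1.5,0],[3,-0.25,0.5,3,0],[3,-0.25,0.5,4.5,0],[3,-0.25,0.5,5.5,0],[3,-0.25,0.5,6,0],[3,-0.25,0.5,6,0]]'
python3 m.py 495.5 86.5 82
python3 - <<'E'
from h import *
from rig import state,read_camera,camera_model
for n in('wrist','scene'):
    cv2.imwrite(f'pics/{n}5.png',read_camera(n)[:,:,::-1])
a=cv2.imread('pics/wrist5.png')[120:480,80:560];b=cv2.imread('pics/scene5.png')[140:320,330:570]
cv2.imwrite('pics/c5.png',np.hstack([cv2.resize(a,(400,300)),cv2.resize(b,(400,300))]))
E
```

```text
shift cm [-0.17063264  0.43092654  6.9944322 ] [492.54257185  83.30216503 151.96225385] [-0.2  0.6 -2.6] 34.553206830448524
time_s: 7.17
position: [495.4, 86.8, 90.5]
orientation: [-0.001, 0.156, 0.988, -0.003]
force: [-0.6, 0.3, -3.2]
opening: 34.6
shift cm [-0.01582152 -0.01692836  0.84839099] [495.424046    86.76550854  90.48257937] [-0.6  0.3 -3.2] 34.61733422370114
```

View pics/c5.png

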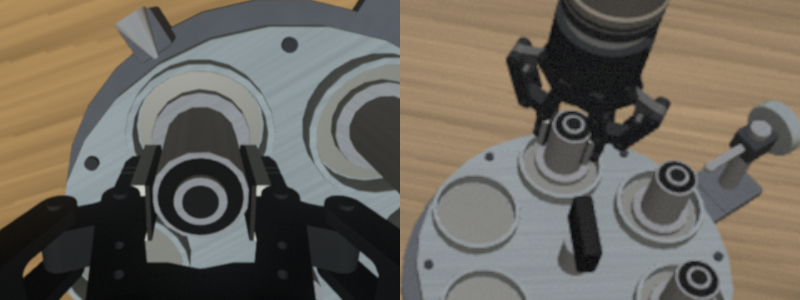

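The collar is inside the rim, centred left to right, with clearance all round. Lowering gently until it touches.

```bash
python3 -m pendant '[[3,0,0,0.2,0],[3,0,0,0.4,0],[3,0,0,0.55,0],[3,0,0,0.7,0],[3,0,0,0.8,0],[3,0,0,0.9,0],[3,0,0,0.95,0],[3,0,0,0.95,0]]'
python3 m.py 495.5 86.5 80
```

```text
time_s: 7.93
position: [496.7, 86.9, 82.4]
orientation: [0.001, 0.156, 0.988, -0.003]
force: [-0.2, -0.3, -2.4]
opening: 34.7
shift cm [ 0.10281626 -0.0759782   0.2439606 ] [496.71169722  86.91951121  82.43759406] [-0.2 -0.3 -2.4] 34.65584409485086
```

```bash
python3 -m pendant '[[3,0,0,0.05,0],[3,0,0,0.1,0],[3,0,0,0.15,0],[3,0,0,0.2,0],[3,0,0,0.25,0],[3,0,0,0.25,0],[3,0,0,0.25,0],[3,0,0,0.25,0]]'
python3 m.py 495.5 86.5 78
```

```text
time_s: 8.6
position: [496.8, 86.9, 80.2]
orientation: [0.001, 0.156, 0.988, -0.003]
force: [-0.5, -0.3, 1.0]
opening: 34.4
shift cm [ 0.1126071  -0.07916104  0.21844756] [496.81433304  86.91767072  80.1828185 ] [-0.5 -0.3  1. ] 34.44913148061308
```

Contact: the force rose from -2.7 to +1. One more small step to seat it.

```bash
python3 -m pendant '[[3,0,0,0.03,0],[3,0,0,0.06,0],[3,0,0,0.08,0],[3,0,0,0.08,0],[3,0,0,0.08,0],[3,0,0,0.08,0],[3,0,0,0.08,0],[3,0,0,0.08,0]]'
python3 m.py 495.5 86.5 78
```

```text
time_s: 9.27
position: [496.9, 86.9, 80.1]
orientation: [0.0, 0.156, 0.988, -0.002]
force: [-3.3, -0.3, 7.1]
opening: 34.6
shift cm [ 0.12013489 -0.07789005  0.21319124] [496.88251523  86.88067509  80.13042569] [-3.3 -0.3  7.1] 34.58493215285594
```

The bush is seated, with 7 N upward on the tool. Opening to 55 mm, then rising straight up.

```bash
python3 -m pendant '[[3.8,0,0,0,0],[4.2,0,0,0,0],[4.8,0,0,0,0],[5.5,0,0,0,0],[5.5,0,0,0,0],[5.5,0,0,0,0],[5.5,0,0,0,0],[5.5,0,0,0,0]]'
python3 -m pendant '[[5.5,0,0,-0.5,0],[5.5,0,0,-1.5,0],[5.5,0,0,-3,0],[5.5,0,0,-5,0],[5.5,0,0,-7,0],[5.5,0,0,-9,0],[5.5,0,0,-10,0],[5.5,0,0,-10,0]]'
python3 - <<'E'
from h import *
from rig import state,read_camera,camera_model
for n in('wrist','scene'):
    cv2.imwrite(f'pics/{n}6.png',read_camera(n)[:,:,::-1])
b=cv2.imread('pics/scene6.png')[140:410,320:600]
cv2.imwrite('pics/c6.png',cv2.resize(b,(600,580)))
E
```

```text
time_s: 9.93
position: [496.8, 86.8, 80.1]
orientation: [0.0, 0.156, 0.988, -0.002]
force: [0.7, 0.1, 1.0]
opening: 54.8
time_s: 10.6
position: [498.8, 87.8, 183.0]
orientation: [0.003, 0.156, 0.988, -0.001]
force: [-0.1, -0.5, -0.3]
opening: 54.9
```

View pics/c6.png

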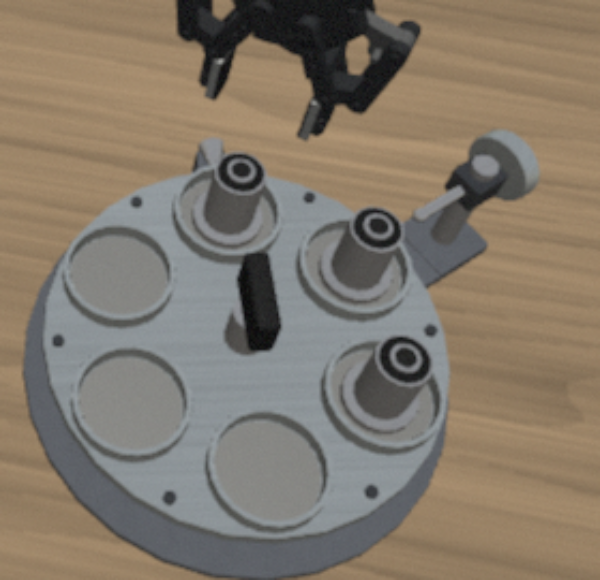

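View pics/wrist6.png

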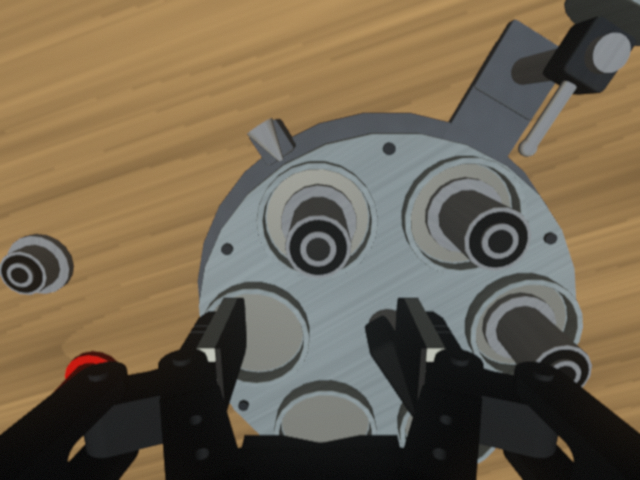

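The bush stands upright in the pocket at the pointer, top ring at (318,245) in the wrist view. Now going over the handle, turning -32°.

```bash
python3 m.py 586 108 190
python3 -m pendant '[[5.5,-1,0.5,0,-4],[5.5,-2.5,1.5,-0.5,-9],[5.5,-4,2.5,-0.5,-14],[5.5,-5.5,3.5,-0.5,-19],[5.5,-6.7,4.2,-0.5,-24],[5.5,-7.7,4.6,-0.5,-29],[5.5,-7.7,4.6,-0.5,-32.5],[5.5,-7.7,4.6,-0.5,-32.5]]'
python3 m.py 586 108 190
python3 - <<'E'
from h import *
from rig import state,read_camera,camera_model
s=state();print(s['q'].round(2),rot(s['orientation']).round(3))
m=camera_model('wrist')
cv2.imwrite('pics/wrist7.png',read_camera('wrist')[:,:,::-1])
print(proj(m,(586,108,119)))
E
```

```text
shift cm [-7.86531763  4.70423854 -1.00066549] [496.67976881  87.44649443 180.05560397] [-1.1 -0.5 -0. ] 54.96007106555207
time_s: 11.37
position: [583.5, 107.2, 182.9]
orientation: [-0.002, -0.127, 0.992, -0.003]
force: [-0.4, -0.0, 0.3]
opening: 55.0
shift cm [-0.25829305  0.01113935 -0.70786634] [583.50741398 107.20058317 182.93322121] [-0.4 -0.   0.3] 54.97741269229726
[-0.56  0.36  0.39  1.74 -0.15  1.07  1.7 ] [[-0.968 -0.252 -0.003]
 [-0.252  0.968 -0.006]
 [ 0.004 -0.005 -1.   ]]
(np.float64(322.81488854424583), np.float64(260.9152437520746))
```

View pics/wrist7.png

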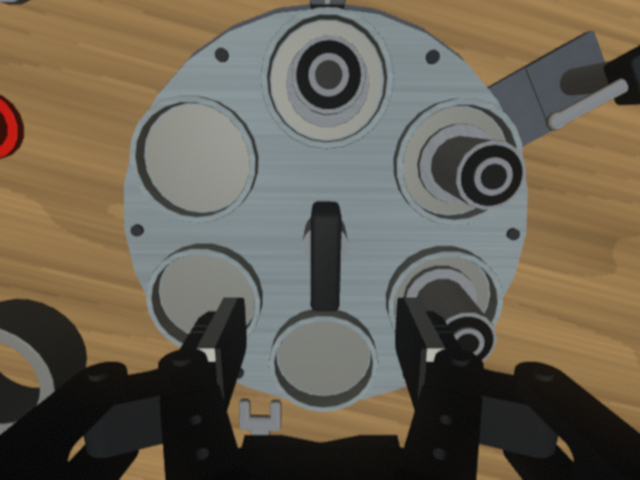

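The bar lies along the tool's x, centred at (325,256) in the wrist view, within 2 mm of plan. Descending to TCP z = 91.

```bash
python3 -m pendant '[[5.5,0,0.1,1,0],[5.5,0,0.1,2.5,0],[5.5,0,0.1,4.5,0],[5.5,0,0.1,6.5,0],[5.5,0,0.1,8,0],[5.5,0,0.1,9,0],[5.5,0,0.1,9.2,0],[5.5,0,0.1,9.2,0]]'
python3 m.py 584 108.5 91
python3 - <<'E'
from h import *
from rig import state,read_camera,camera_model
cv2.imwrite('pics/wrist8.png',read_camera('wrist')[:,:,::-1])
E
```

```text
time_s: 12.08
position: [581.8, 107.5, 90.2]
orientation: [-0.003, -0.126, 0.992, -0.003]
force: [0.5, -0.9, 0.1]
opening: 55.2
shift cm [-0.23877775  0.04372274 -0.0824757 ] [581.79257715 107.47644342  90.19223181] [ 0.5 -0.9  0.1] 55.235048134116
```

View pics/wrist8.png

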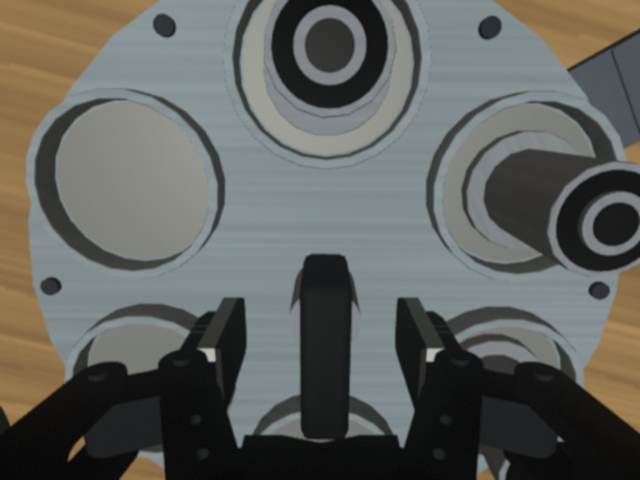

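```bash
python3 - <<'E'
from h import *
from rig import camera_model
m=camera_model('wrist')
a=onz(m,326.5,278,119);b=onz(m,325,438,119);print(a,b,(a+b)/2,np.linalg.norm(a-b))
a=onz(m,326.5,256,119);print(a)
E
python3 -m pendant '[[5,-0.1,0.05,0,0],[4.5,-0.25,0.05,-0.05,0],[3.5,-0.25,0.05,-0.05,0],[2.5,-0.25,0.05,-0.05,0],[1.5,-0.25,0.05,-0.05,0],[1,-0.25,0.05,-0.05,0],[1,-0.25,0.05,-0.05,0],[1,-0.25,0.05,-0.05,0]]' 40
python3 m.py 584 108.5 91
```

```text
[559.16754434 102.6685731  119.        ] [615.17549663 116.79791463 119.        ] [587.17152048 109.73324387 119.        ] 57.762695680096854
[552.46838263 100.91600974 119.        ]
time_s: 12.8
position: [585.0, 109.7, 92.3]
orientation: [-0.002, -0.126, 0.992, -0.002]
force: [-2.0, 2.0, 5.9]
opening: 15.1
shift cm [ 0.12963837 -0.09385397  0.13044338] [585.02457445 109.73789133  92.29649044] [-2.   2.   5.9] 15.086701710000364
```

The handle is pinched at 15 mm with low forces. Turning clockwise in steps.

```bash
python3 -m pendant '[[1,0,0,0,1.5],[1,0,0,0,4],[1,0,0,0,7],[1,0,0,0,10.5],[1,0,0,0,14],[1,0,0,0,17.5],[1,0,0,0,20],[1,0,0,0,20]]'
python3 -c "
from rig import state
s=state();print(s['q'].round(2),s['force'],s['wrist_torque'])"
```

```text
time_s: 13.47
position: [585.0, 110.0, 92.4]
orientation: [-0.001, 0.049, 0.999, -0.002]
force: [-0.9, 0.6, 2.7]
opening: 15.4
[-0.6   0.48  0.44  1.82 -0.25  0.9   1.43] [-0.88701797  0.64715702  2.6673203 ] [0.49216973 0.24722998 0.42583187]
```

```bash
python3 -m pendant '[[1,0,0,0,2],[1,0,0,0,5],[1,0,0,0,8.5],[1,0,0,0,12],[1,0,0,0,15.5],[1,0,0,0,18.5],[1,0,0,0,20],[1,0,0,0,20]]'
python3 -m pendant '[[1,0,0,0,2],[1,0,0,0,5],[1,0,0,0,8.5],[1,0,0,0,12],[1,0,0,0,15.5],[1,0,0,0,18.5],[1,0,0,0,20],[1,0,0,0,20]]'
python3 - <<'E'
from h import *
from rig import state,read_camera,camera_model
s=state();X=rot(s['orientation'])[:,0];print(np.degrees(np.arctan2(X[1],X[0])),s['force'],s['wrist_torque'],s['q'].round(2))
a=cv2.imread('pics/scene6.png')
b=read_camera('scene')[:,:,::-1];cv2.imwrite('pics/scene9.png',b)
cv2.imwrite('pics/c9.png',cv2.resize(b[140:410,320:600],(600,580)))
E
```

```text
time_s: 14.13
position: [585.1, 110.2, 92.3]
orientation: [-0.001, 0.222, 0.975, -0.002]
force: [-1.2, 1.7, 2.1]
opening: 15.4
time_s: 14.8
position: [585.2, 110.3, 92.4]
orientation: [-0.0, 0.388, 0.922, -0.002]
force: [0.3, 1.5, 1.8]
opening: 14.8
134.36838467352317 [0.32003855 1.51242873 1.75474131] [0.72969784 0.13414883 0.14953028] [-0.72  0.52  0.61  1.82 -0.36  0.92  0.83]
```

View pics/c9.png

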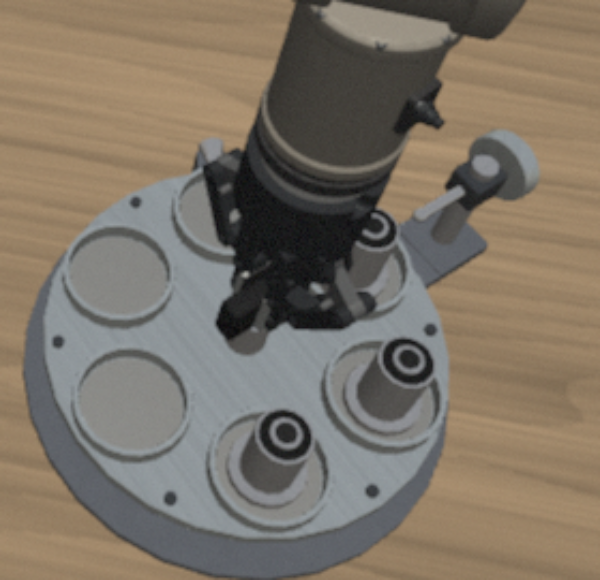

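The dial has gone one click: the pointer pocket is empty and the loaded bush is at the gauge. Letting go and rising.

```bash
python3 -m pendant '[[1.8,0,0,0,0],[2.3,0,0,0,0],[3,0,0,0,0],[3.8,0,0,0,0],[4.5,0,0,0,0],[4.5,0,0,0,0],[4.5,0,0,0,0],[4.5,0,0,0,0]]'
python3 -m pendant '[[4.5,0,0,-0.5,0],[4.5,0,0,-1.5,0],[4.5,0,0,-3,0],[4.5,0,0,-5,0],[4.5,0,0,-7,0],[4.5,0,0,-9.5,0],[4.5,0,0,-11.5,0],[4.5,0,0,-12,0]]'
python3 m.py 400 300 210
```

```text
time_s: 15.52
position: [585.2, 110.3, 92.3]
orientation: [-0.0, 0.387, 0.922, -0.002]
force: [-0.5, -0.1, 0.3]
opening: 45.3
time_s: 16.18
position: [587.9, 110.7, 217.1]
orientation: [0.003, 0.387, 0.922, 0.0]
force: [0.2, -0.3, 0.9]
opening: 45.4
shift cm [26.67823981 -0.17027272  0.58788821] [587.93049898 110.67941523 217.08182184] [ 0.2 -0.3  0.9] 45.35131235995294
```

```bash
python3 -m pendant '[[4.5,1.5,0,-0.5,0],[4.5,4.5,0,-1,0],[4.5,8,0,-1,0],[4.5,12,0,-1,0],[4.5,16,0,-1,0],[4.5,20,0,-1,0],[4.5,23,0,-1,0],[4.5,24,0,-1,0]]'
python3 - <<'E'
from h import *
from rig import state,read_camera,camera_model
for n in('scene','top'): cv2.imwrite(f'pics/{n}10.png',read_camera(n)[:,:,::-1])
a=cv2.imread('pics/scene10.png')[140:410,320:600];b=cv2.imread('pics/top10.png')[115:325,60:300]
cv2.imwrite('pics/c10.png',np.hstack([cv2.resize(a,(400,400)),cv2.resize(b,(400,400))]))
cv2.imwrite('pics/c10b.png',cv2.resize(b,(660,578),interpolation=cv2.INTER_CUBIC))
E
```

```text
time_s: 16.85
position: [415.5, 286.4, 225.7]
orientation: [0.001, 0.384, 0.923, 0.001]
force: [0.8, 0.9, -0.4]
opening: 45.1
```

View pics/c10.png

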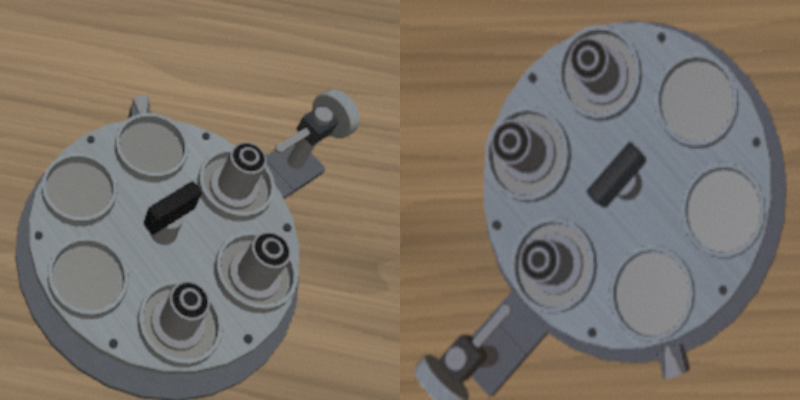

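View pics/scene10.png

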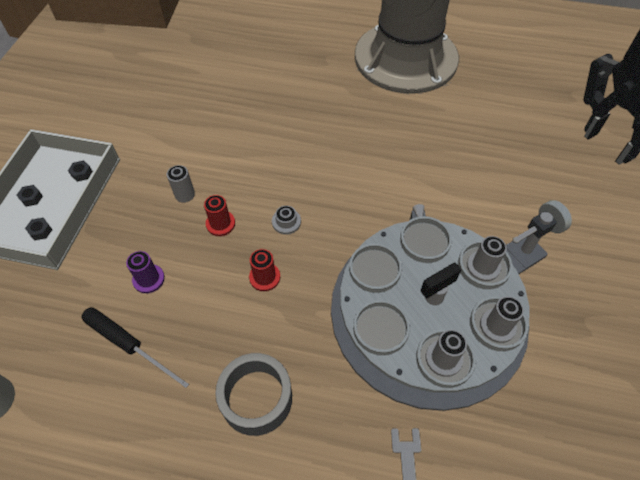

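All three bushes stand upright, the loaded one in front of the gauge at (490,257) in scene. The cups and screw holes line up with the starting picture, so the dial rests in the click. I'll let the arm settle and hand in.

```bash
python3 -m pendant '[[4.5,0,0,0,0],[4.5,0,0,0,0],[4.5,0,0,0,0],[4.5,0,0,0,0],[4.5,0,0,0,0],[4.5,0,0,0,0],[4.5,0,0,0,0],[4.5,0,0,0,0]]'
python3 -c "
from rig import bot
print(bot.close_job())"
```

```text
time_s: 17.62
position: [418.4, 283.7, 225.9]
orientation: [0.002, 0.385, 0.923, 0.0]
force: [-0.2, 0.1, -0.4]
opening: 45.0
the job is handed in; nothing more can be done
None
```

The collared tall bush is loaded and the dial is one click clockwise, with that bush standing in front of the gauge. I handed the job in at 17.6 s.

- **Loading:** I set the bush down upright, collar down, in the empty pocket at the pointer and let go. Contact was gentle, about 7 N.
- **Turning:** I pinched the handle, turned it 60° clockwise, released it and moved the arm clear.
- **Last checks:** The final scene and top pictures show all three bushes in the dial upright and the pocket at the pointer empty. By eye, the cups line up with where they were at the start, so the dial is resting in its click. The lookalikes have not moved, and the robot touches nothing. The largest force reading I saw was about 8 N.
- **Disagreement:** The camera views differed by about 3–5 mm on positions (up to 10 mm at one assumed rim height in the scene view). I averaged them for the pocket, and the collar went in without touching the rim in the pictures.

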